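# Start the nursery sound machine and turn it up

### The job

Start the sound machine on the changing top for nap time: with the fingertips, gently press its round power key fully down and keep it down for at least two seconds, let it come up, then press the plus key (louder) fully down and let that come up too. Leave the minus key unpressed, do not shove, tip or lift the machine, and leave everything else on the top where it stands. Withdraw when you are done.

Things in the scene. Friction and masses are not known exactly. Their poses are not given: they have to be found in the camera images.
- machine: the sound machine: a loose sand-coloured rounded block on rubber feet, about 0.65 kg, 150 mm (x) by 184 mm (y), flat deck 58 mm high. Origin: centre of its underside; z up; own -x is the front (perforated loudspeaker face, row of three keys on the deck 52 mm in front of the origin: minus at y +55 mm, power at y 0, plus at y -55 mm). Stands within 0.6 rad of facing the robot.
- dome_top (a point): top of the milky night-light dome, 72 mm across, behind the keys: 32 mm behind the machine's origin, 90 mm above the table.
- power_key_top (a point): centre of the top of the power key: the only round key, 30 mm across, middle of the row; mark: an open circle with a stroke. Warm-grey plastic like the other keys, raised white mark 1 mm high. Top 66 mm above the table, 8 mm proud of the deck; keys 55 mm apart centre to centre.
- plus_key_top (a point): centre of the top of the plus key: rounded square, 28 mm (x) by 30 mm (y), the right-hand end of the row seen from the machine's front (machine -y); mark: a cross. Warm-grey plastic like the other keys, raised white mark 1 mm high. Top 66 mm above the table, 8 mm proud of the deck; keys 55 mm apart centre to centre.
- minus_key_top (a point): centre of the top of the minus key: rounded square, 28 mm by 30 mm, the left-hand end of the row (machine +y); mark: a single bar. Must not be pressed. Warm-grey plastic like the other keys, raised white mark 1 mm high. Top 66 mm above the table, 8 mm proud of the deck; keys 55 mm apart centre to centre.
- power_key (a joint): travel of the power key in m: 0 = up, 0.005 = fully down; it moves straight down, needs about 1.6 N to start and 5.6 N at the bottom, and springs back up by itself when let go. More than 0.003 counts as pressed, less than 0.001 as up.
- plus_key (a joint): travel of the plus key in m: 0 = up, 0.005 = fully down; it moves straight down, needs about 1.6 N to start and 5.6 N at the bottom, and springs back up by itself when let go. More than 0.003 counts as pressed, less than 0.001 as up.
- minus_key (a joint): travel of the minus key in m: 0 = up, 0.005 = fully down; it moves straight down, needs about 1.6 N to start and 5.6 N at the bottom, and springs back up by itself when let go. More than 0.003 counts as pressed, less than 0.001 as up.
- cream_jar: Loose bystander, to be left alone: closed plastic cream jar with twist cap, 70 mm across, 50 mm high; origin at the centre of its underside, z up.
- baby_bottle: Loose bystander, to be left alone: upright glass baby bottle with cap, 58 mm across, 154 mm high; origin at the centre of its underside, z up.
- pacifier: Loose bystander, to be left alone: red silicone pacifier standing on its button, nipple up, 44 mm across, 42 mm high; origin at the centre of its underside, z up.
- rattle: Loose bystander, to be left alone: wooden ring rattle with three drum beads, lying flat, 98 mm across, 22 mm high; origin at the centre of its underside.
- hairbrush: Loose bystander, to be left alone: wooden baby hairbrush lying bristles down behind the machine, 143 mm long (its x), 36 mm wide, 28 mm high; origin on its underside near the middle.
- monitor: Loose bystander, to be left alone: baby-monitor handset lying flat, screen up, 78 mm (x) by 142 mm (y), 20 mm thick, with a round key of its own, 22 mm across, that must not be pressed; origin at the centre of its underside.
There are look-alikes about, which are no part of the job. Leave any purple or red look-alike of the machine alone.

How it is judged:
On the way, in this order (a step that is already met when the one before it is completed fails the run):
1. the power key is held down by the fingers for two seconds (value of joint power_key above 0.003 m and contact force between the fingers and machine above 0.5 N), for 2 s.
2. the power key is let up (value of joint power_key below 0.001 m), for 0.05 s.
3. the plus key is pressed down by the fingers (value of joint plus_key above 0.003 m and contact force between the fingers and machine above 0.5 N and value of joint power_key below 0.001 m), for 0.05 s.
At the end, for the whole second after the job is handed in: All three keys are up again (less than 1 mm down); the machine stands flat and still within 20 mm of where it was; every bystander is within 15 mm of where it was (value of joint each of power_key, plus_key, minus_key below 0.001 m and distance of machine from where it was at the start of the episode below 0.02 m and angle between machine's own z axis and vertical below 0.05 rad and linear speed of machine below 0.01 m/s and distance of each of cream_jar, baby_bottle, pacifier, rattle, hairbrush, monitor from where it was at the start of the episode below 0.015 m); the robot touches nothing.
It fails at once if the minus key is pressed (more than 2 mm) (value of joint minus_key above 0.002 m).
It fails at once if the machine is pushed with more than 30 N (contact force between any of the fingers, the arm and machine above 30 N).
It fails at once if the machine is lifted more than 10 mm, tipped, or shoved more than 20 mm (height (world z) of machine above 0.01 m or angle between machine's own z axis and vertical above 0.12 rad or distance of machine from where it was at the start of the episode above 0.02 m).
It fails at once if the baby-monitor handset is pressed (more than 3 N) (contact force between any of the fingers, the arm and monitor above 3 N).
It fails at once if a bystander is moved more than 15 mm (distance of any of cream_jar, baby_bottle, pacifier, rattle, hairbrush, monitor from where it was at the start of the episode above 0.015 m).
It also fails if it takes over 40 s, if anything falls off the work surface, if the arm or the gripper's body presses on something with over 40 N, if the wrist force passes 120 N, or if a joint passes its speed limit or range.

### The arm

A 7-joint arm with a two-finger parallel gripper is mounted at the origin on the work surface. World frame = base frame: x ahead of the robot, y to its left, z up, the work surface at z = 0. Lengths are in m, angles in rad, forces in N, time in s.
With the tool pointing down it reaches from about 0.4 to 0.85 m from the base axis. Payload 10.4 kg.
Tool frame: the origin (TCP) lies at the very end of the fingers, on their centre line; the grasp point (between the pads) lies 19 mm behind it; z points along the fingers, y is the line along which they close (so a half turn about z gives the same grasp; the last joint's range is limited). The gripper opens to 87 mm and grips with 3 to 60 N. Pads are 19 mm wide; open, the fingers measure 117 mm over their backs; the gripper's body (75 mm by 190 mm) begins 51 mm behind the grasp point.
Start: joints at [-1.255, 0.332, -0.065, 1.46, 0.022, 1.35, -0.088], TCP at [0.208, 0.589, 0.223] pointing down, gripper open.
Joint ranges: [-2.6, 2.6], [-0.5, 2.12], [-1.47, 1.34], [0.16, 2.42], [-1.27, 4.41], [0.06, 2.06], [-2.6, 2.6]. Speed limits (rad/s): [2.22, 2.22, 2.79, 2.79, 3.14, 3.14, 3.14].

### API

Orientations are given as a unit quaternion [x, y, z, w].
In Python, from bench import read_state, cams, workorder gives the robot as it stands.
- The arm moves only by the shell command python3 -m crank 'ROWS' [FORCE]. ROWS is text: rows parted by semicolons, each of 5 numbers parted by spaces: the shift along the tool's x, y, z scaled (see below), then the turn about the tool's z scaled (see below), then the opening, from -1 (shut) to 1 (fully open). In form: dx dy dz yaw jaw; .... A call has 1 to 10 rows; each row shifts and turns the commanded pose from where the row before left it, along the tool's axes as they then stand; what a row does not reach is not made up. The controller multiplies each number of a shift by 200 mm and each number of a turn by 90 degrees. A row lasts 1/10 s, in which the tool goes at most 50 mm and 8.59 degrees, less where a joint would pass 70% of its speed; a pose out of reach is approached as far as the arm can. A call with a number of a shift or a turn outside -1 to 1 is refused whole. A call with a gripper value outside its range is refused whole. The fingers move at their own pace and stop on an object; FORCE is the grip in N (left out, the last holds). Time passes only in rows, so rows that do not move let the fingers close. It gives the time, the measured TCP pose, the force, the opening and the grip force at its end, in the units of the state.
- read_state(): the state, without advancing time (a new reading comes with each control period).
- cams.camera(name): name is "scene" or "top"; returns a dict with "img" (400x640x3 uint8, blue, green, red), "K" (3x3 intrinsics, pixels), "dist" ([k1, k2, p1, p2, k3] as OpenCV has them; the pictures are not rectified), "xyz" and "attitude" of the camera in the world. Camera axes: x right, y down, z forward; pixel columns grow to the right and rows downward; lengths in m; the calibration is good to about 2 mm. A picture is of the moment at which its call begins. There is no depth.
- workorder.close_job(): hands the job in; it is judged then, once.
The state is a dict: "time": time; "joint_positions": joint angles; "joint_vel": joint speeds; "joint_torque": joint torques, N m; "ee_pos": TCP position; "eef_rot": TCP orientation; "ft_force": force on the tool from outside, world axes, zero at the start; "torque": the same for the moment, N m; "width": finger opening in m; "grip_force": force on a finger pad.
Only numpy, scipy, OpenCV 4.12 (cv2) and the standard library are available. Lean on these libraries where they do the work, as an engineer would, in place of code of your own. Each camera call takes 0.05 s, during which the arm holds its last target. There are 200 camera calls.

## Working session

There is one attempt and no reset: what is moved stays moved. The work goes in short steps, Python scripts to look and compute and a shell command to move; the robot and the scene stay as the last step left them, time stands still between calls to the robot, and variables do not carry over. Pictures are saved under pics/ and viewed, at most 10 in all, crops included, and the job is handed in when it is done.

```bash
mkdir -p pics
python3 - <<'E'
from bench import read_state, cams
import cv2
s=read_state();print(s)
for n in("scene","top"):
    c=cams.camera(n);cv2.imwrite(f"pics/{n}0.png",c["img"]);print(n,c["K"],c["dist"],c["xyz"],c["attitude"])
E
```

```text
{'time': 0.0, 'joint_positions': array([-1.25455796,  0.33288686, -0.0646941 ,  1.4609483 ,  0.02160642,
        1.3498714 , -0.08847674]), 'joint_vel': array([-2.09325495e-04, -6.85766392e-04,  1.70767692e-03,  7.67374650e-05,
        5.51481892e-04,  5.39950834e-04,  1.73965821e-04]), 'joint_torque': array([ 9.07950671e-04, -6.23271704e+01,  2.48331623e-02, -3.89895988e+01,
       -6.14898372e-02,  3.98736598e-02,  1.35968535e-04]), 'ee_pos': array([0.20762841, 0.58909953, 0.22174122]), 'eef_rot': array([ 1.68590012e-01,  9.85686007e-01, -7.04170101e-04, -8.35100104e-05]), 'ft_force': array([-0.58831785,  0.44584409, -1.20827571]), 'torque': array([ 0.01881263,  0.02049417, -0.00909525]), 'grip_force': 0.0, 'width': 0.0866862107986749}
scene [[361.41864576   0.         323.05126926]
 [  0.         361.41864576 194.79521888]
 [  0.           0.           1.        ]] [0.02254783 0.         0.         0.         0.        ] [ 1.25972046 -0.42554879  0.73357081] [ 0.74645244  0.49953347 -0.234931   -0.37159453]
top [[486.06704774   0.         321.63777736]
 [  0.         486.06704774 198.86091914]
 [  0.           0.           1.        ]] [-0.01177732  0.          0.          0.          0.        ] [ 0.27052514 -0.12081457  1.1604357 ] [ 0.70538283 -0.70076518  0.07647067 -0.07426622]
```

View pics/top0.png

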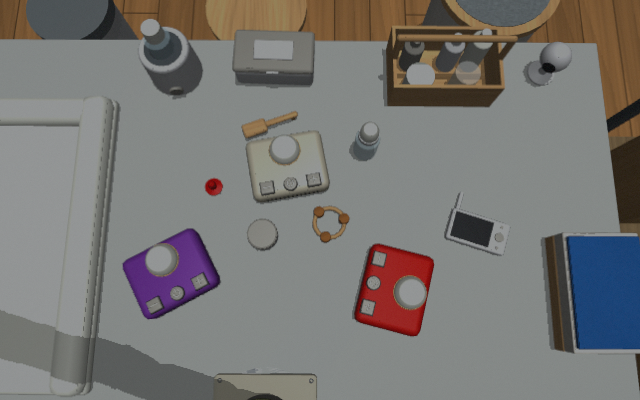

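View pics/scene0.png

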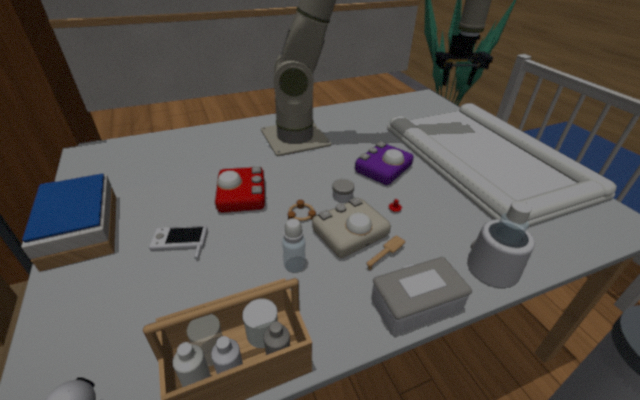

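The top view shows the sand machine at about (288,165), with its keys near (267,187), (291,184) and (314,180). The dome is at (285,149). The jar (262,234) and rattle (330,223) are in front of it, and the bottle (368,140) is to its right. The scene view agrees with this layout. Next I'll measure the keys.

```bash
cat > h.py <<'E'
import numpy as np, cv2
from scipy.spatial.transform import Rotation as R
def cast(c,uv,z):
    p=cv2.undistortPoints(np.array([[uv]],float),c["K"],c["dist"])[0,0]
    d=R.from_quat(c["attitude"]).as_matrix()@[p[0],p[1],1]; o=np.array(c["xyz"])
    return o+d*(z-o[2])/d[2]
def proj(c,P):
    r=R.from_quat(c["attitude"]).inv(); 
    return cv2.projectPoints(np.array(P,float).reshape(-1,3),r.as_rotvec(),-r.apply(c["xyz"]),c["K"],c["dist"])[0][:,0]
E
python3 - <<'E'
from h import *
from bench import cams
c=cams.camera("top");im=c["img"]
for uv in((267,187),(291,184),(314,180)):print(uv,cast(c,uv,.066))
print('dome',cast(c,(285,149),.09))
print(im[187,255:325:3].tolist()); 
cv2.imwrite("pics/crop.png",cv2.resize(im[120:215,235:395],None,fx=5,fy=5,interpolation=cv2.INTER_CUBIC))
d=cams.camera("scene");cv2.imwrite("pics/crop2.png",cv2.resize(d["img"][190:260,300:400],None,fx=8,fy=8,interpolation=cv2.INTER_CUBIC))
E
```

```text
(267, 187) [0.53512517 0.00318268 0.066     ]
(291, 184) [ 0.54267145 -0.05224393  0.066     ]
(314, 180) [ 0.55262201 -0.10548465  0.066     ]
dome [ 0.61968347 -0.03829328  0.09      ]
[[116, 131, 135], [141, 150, 148], [106, 111, 113], [139, 141, 139], [123, 128, 126], [132, 135, 135], [67, 70, 70], [145, 150, 149], [145, 150, 148], [146, 149, 148], [61, 63, 62], [119, 124, 124], [121, 125, 126], [107, 113, 113], [128, 142, 141], [129, 142, 144], [128, 141, 143], [121, 133, 137], [72, 78, 80], [92, 104, 106], [105, 118, 123], [100, 111, 115], [93, 104, 107], [83, 93, 96]]
```

View pics/crop.png

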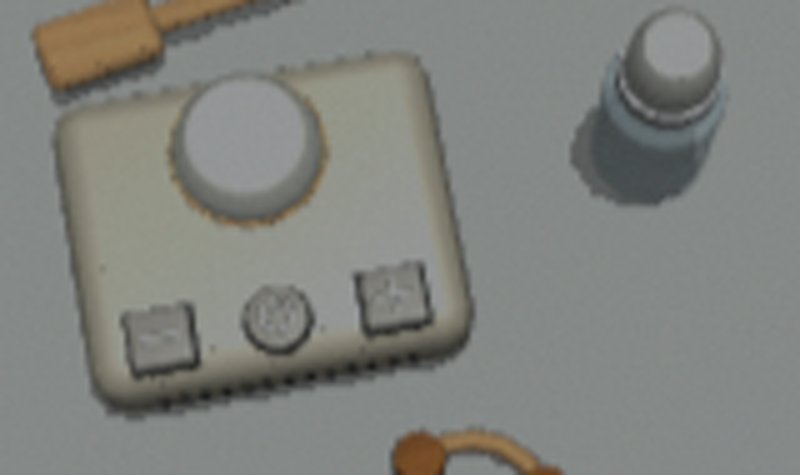

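View pics/crop2.png

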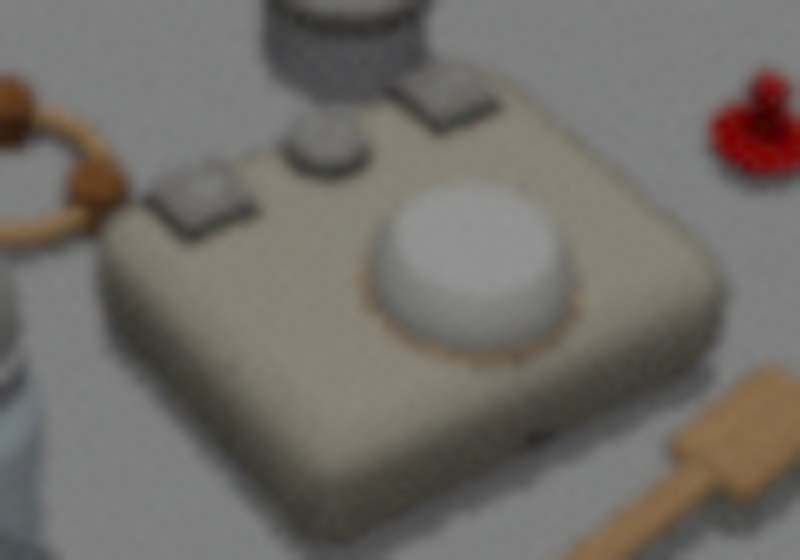

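The crops show the plus key (cross) at top-view (313,179.2), the round power key at (290.2,183) and minus (bar) at (266.6,187.2). In the scene view they are at about (325,213), (341,207) and (355.6,201.5). I'll cross-check the two views and work out the move.

Run:
```python
from h import *
from bench import cams,read_state
np.set_printoptions(precision=4,suppress=True)
c=cams.camera("top");d=cams.camera("scene")
T=[cast(c,u,.067) for u in((266.6,187.2),(290.2,183),(313,179.2))]
S=[cast(d,u,.066) for u in((355.2,201.2),(340.6,206.5),(325,212.8))]
for t,s in zip(T,S):print(t,s)
print('spacing',[np.linalg.norm(T[i]-T[i+1]) for i in(0,1)])
v=T[0]-T[2];az=np.arctan2(-v[0],v[1]);print('heading deg',np.degrees(az))
print('bottle top',cast(c,(370,130),.154),'dome',cast(c,(285,149),.09))
p=T[1];xm=np.array([np.cos(az),np.sin(az)]);print('dome pred',p[:2]+.084*xm)
s=read_state();M=R.from_quat(s["eef_rot"]).as_matrix()
print('turn deg',np.degrees(np.arctan2(M[1,1],M[0,1])-az))
k=np.array([*xm,0]);Mt=np.c_[np.cross(k,[0,0,-1]),k,[0,0,-1]]
for q in(T[1],T[2]):print('tool units after turn',Mt.T@(q-s["ee_pos"])/.2)
```

```text
[0.5344 0.004  0.067 ] [ 0.5372 -0.0009  0.066 ]
[ 0.5448 -0.0504  0.067 ] [ 0.5435 -0.0515  0.066 ]
[ 0.5543 -0.1032  0.067 ] [ 0.5525 -0.1046  0.066 ]
spacing [np.float64(0.05537085361286496), np.float64(0.0535954152539377)]
heading deg 10.5034463558546
bottle top [ 0.6437 -0.2281  0.154 ] dome [ 0.6197 -0.0383  0.09  ]
dome pred [ 0.6274 -0.0351]
turn deg 60.082330717951145
tool units after turn [-3.4527  1.0742  0.7765]
tool units after turn [-3.7207  1.0727  0.7765]
```

Both views agree within about 3 mm, the spacing is about 55 mm, and the dome fits. First I'll turn the tool and close the fingers.

```bash
python3 -m crank '0 0 0 0.09 -1; 0 0 0 0.09 -1; 0 0 0 0.09 -1; 0 0 0 0.09 -1; 0 0 0 0.09 -1; 0 0 0 0.09 -1; 0 0 0 0.09 -1; 0 0 0 0.037 -1; 0 0 0 0 -1' 5
python3 -m crank '-0.15 0.045 0 0 -1; -0.15 0.045 0 0 -1; -0.15 0.045 0 0 -1; -0.15 0.045 0 0 -1; -0.15 0.045 0 0 -1; -0.15 0.045 0 0 -1; -0.15 0.045 0 0 -1; -0.15 0.045 0 0 -1; -0.15 0.045 0 0 -1; -0.15 0.045 0 0 -1'
python3 -m crank '-0.15 0.045 0 0 -1; -0.15 0.045 0 0 -1; -0.15 0.045 0 0 -1; -0.15 0.045 0 0 -1; -0.15 0.045 0 0 -1; -0.15 0.045 0 0 -1; -0.15 0.045 0 0 -1; -0.15 0.045 0 0 -1; -0.15 0.045 0 0 -1; -0.15 0.045 0 0 -1'
cat > off.py <<'E'
from h import *
from bench import read_state
np.set_printoptions(precision=4,suppress=True)
s=read_state();M=R.from_quat(s["eef_rot"]).as_matrix()
print(s["time"],s["ee_pos"],'az',np.degrees(np.arctan2(M[1,1],M[0,1])),'tilt',M[:,2],'F',s["ft_force"],'w',s["width"])
for n,q in(('power',[.544,-.051,.067]),('plus',[.5535,-.104,.067])):print(n,M.T@(np.array(q)-s["ee_pos"])/.2)
E
python3 off.py
```

```text
time: 1.2
ee_pos: [0.2076, 0.5895, 0.2225]
eef_rot: [0.639, 0.769, -0.0, 0.0]
ft_force: [-0.4, -0.1, -0.1]
width: 0.0229
grip_force: 0.0
time: 2.2
ee_pos: [0.3516, 0.3098, 0.2227]
eef_rot: [0.638, 0.77, 0.0, -0.0]
ft_force: [0.9, -0.3, 0.2]
width: 0.0004
grip_force: 0.0
time: 3.2
ee_pos: [0.4951, 0.0314, 0.2228]
eef_rot: [0.638, 0.77, 0.0, 0.0]
ft_force: [0.4, 0.6, -0.8]
width: 0.0008
grip_force: 0.0
3.2 [0.4951 0.0314 0.2228] az 10.704483960828535 tilt [ 0.0006  0.0005 -1.    ] F [ 0.3885  0.6413 -0.8022] w 0.0007571501120839659
power [-0.4507  0.1634  0.7788]
plus [-0.7199  0.1608  0.7787]
```

```bash
python3 -m crank '-0.15 0.054 0 0 -1; -0.15 0.054 0 0 -1; -0.15 0.054 0 0 -1; 0 0 0.15 0 -1; 0 0 0.15 0 -1; 0 0 0.15 0 -1; 0 0 0.15 0 -1; 0 0 0.08 0 -1; 0 0 0 0 -1; 0 0 0 0 -1'
python3 off.py
python3 - <<'E'
from bench import cams;import cv2
a=cams.camera("top")["img"][100:240,220:400];b=cams.camera("scene")["img"][140:280,270:410]
cv2.imwrite("pics/near.png",cv2.resize(cv2.hconcat([a,b]),None,fx=2.5,fy=2.5,interpolation=cv2.INTER_CUBIC))
E
```

```text
time: 4.2
ee_pos: [0.5432, -0.05, 0.0871]
eef_rot: [0.639, 0.77, 0.0, 0.0]
ft_force: [0.3, 0.0, 0.1]
width: 0.0005
grip_force: 0.0
4.2 [ 0.5432 -0.05    0.0871] az 10.619931356008339 tilt [ 0.0002 -0.0001 -1.    ] F [0.3072 0.0141 0.1258] w 0.0005487878019839667
power [-0.0056  0.0032  0.1004]
plus [-0.2748  0.001   0.1004]
```

View pics/near.png

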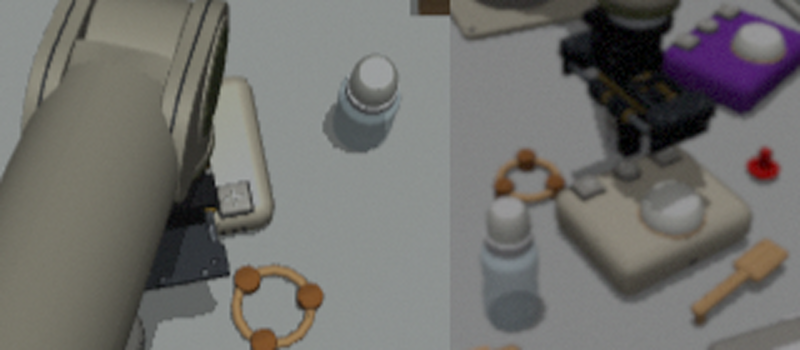

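In the scene half, the fingertips hang directly over the round key at about (627,165), clear of the dome and the bottle. I'll go down gently.

```bash
python3 -m crank '-0.005 0.003 0.04 0 -1; 0 0 0.04 0 -1; 0 0 0 0 -1; 0 0 0 0 -1'; for i in 1; do python3 off.py; done
python3 -m crank '0 0 0.01 0 -1; 0 0 0.01 0 -1; 0 0 0.01 0 -1; 0 0 0 0 -1; 0 0 0 0 -1'; python3 off.py
```

```text
time: 4.7
ee_pos: [0.5435, -0.0509, 0.0703]
eef_rot: [0.639, 0.769, -0.0, -0.0]
ft_force: [0.5, 0.9, -0.2]
width: 0.0004
grip_force: 0.0
4.7 [ 0.5435 -0.0509  0.0703] az 10.5569237781846 tilt [-0.0006 -0.0001 -1.    ] F [ 0.4865  0.9156 -0.2399] w 0.0004473876760578139
power [-0.0012  0.0023  0.0164]
plus [-0.2704  0.0004  0.0164]
time: 5.2
ee_pos: [0.5439, -0.0507, 0.0647]
eef_rot: [0.639, 0.769, 0.0, 0.0]
ft_force: [0.1, 0.1, 3.6]
width: 0.0004
grip_force: 1.5
5.2 [ 0.5439 -0.0507  0.0647] az 10.559021885064524 tilt [ 0.0003  0.0002 -1.    ] F [0.0835 0.1487 3.5993] w 0.0003662551379349982
power [-0.0013  0.0003 -0.0114]
plus [-0.2705 -0.0016 -0.0114]
```

```bash
python3 -m crank '0 0 0.005 0 -1; 0 0 0.005 0 -1; 0 0 0.004 0 -1; 0 0 0 0 -1; 0 0 0 0 -1'
```

```text
time: 5.7
ee_pos: [0.5439, -0.0507, 0.0619]
eef_rot: [0.639, 0.769, 0.0, 0.0]
ft_force: [-0.3, 0.4, 5.1]
width: 0.0005
grip_force: 2.6
```

```bash
python3 -m crank '0 0 0.004 0 -1; 0 0 0 0 -1; 0 0 0 0 -1; 0 0 0 0 -1; 0 0 0 0 -1; 0 0 0 0 -1; 0 0 0 0 -1; 0 0 0 0 -1; 0 0 0 0 -1; 0 0 0 0 -1'
python3 -m crank '0 0 0 0 -1; 0 0 0 0 -1; 0 0 0 0 -1; 0 0 0 0 -1; 0 0 0 0 -1; 0 0 0 0 -1; 0 0 0 0 -1; 0 0 0 0 -1; 0 0 0 0 -1; 0 0 0 0 -1'
python3 -m crank '0 0 0 0 -1; 0 0 0 0 -1; 0 0 0 0 -1; 0 0 0 0 -1; 0 0 0 0 -1; 0 0 0 0 -1; 0 0 0 0 -1; 0 0 0 0 -1'
```

```text
time: 6.7
ee_pos: [0.5439, -0.0508, 0.0614]
eef_rot: [0.639, 0.769, 0.0, 0.0]
ft_force: [-2.9, -0.3, 10.2]
width: 0.0004
grip_force: 5.0
time: 7.7
ee_pos: [0.5439, -0.0507, 0.0614]
eef_rot: [0.639, 0.769, 0.0, 0.0]
ft_force: [-2.6, 1.5, 10.0]
width: 0.0005
grip_force: 5.0
time: 8.5
ee_pos: [0.5439, -0.0508, 0.0614]
eef_rot: [0.639, 0.769, 0.0, -0.0]
ft_force: [-2.2, 0.1, 9.6]
width: 0.0007
grip_force: 5.0
```

The power key bottomed at 10 N and was held for about 2.8 s. Now I'll lift and move over to plus.

```bash
python3 -m crank '0 0 -0.02 0 -1; 0 0 -0.05 0 -1; 0 0 -0.08 0 -1; 0 0 0 0 -1; -0.09 0 0 0 -1; -0.09 0 0 0 -1; -0.09 0 0 0 -1; 0 0 0 0 -1; 0 0 0 0 -1'; python3 off.py
python3 - <<'E'
from bench import cams;import cv2
a=cams.camera("top")["img"][100:240,220:400];b=cams.camera("scene")["img"][140:280,270:410]
cv2.imwrite("pics/near2.png",cv2.resize(cv2.hconcat([a,b]),None,fx=2.5,fy=2.5,interpolation=cv2.INTER_CUBIC))
E
```

```text
time: 9.4
ee_pos: [0.5532, -0.1037, 0.0904]
eef_rot: [0.639, 0.769, -0.0, -0.0]
ft_force: [0.7, 0.1, -0.7]
width: 0.0005
grip_force: 0.0
9.4 [ 0.5532 -0.1037  0.0904] az 10.51987412774174 tilt [-0.0009  0.0002 -1.    ] F [ 0.7328  0.0784 -0.7098] w 0.0005274724392970612
power [0.2675 0.0028 0.1171]
plus [-0.0017  0.0012  0.117 ]
```

View pics/near2.png

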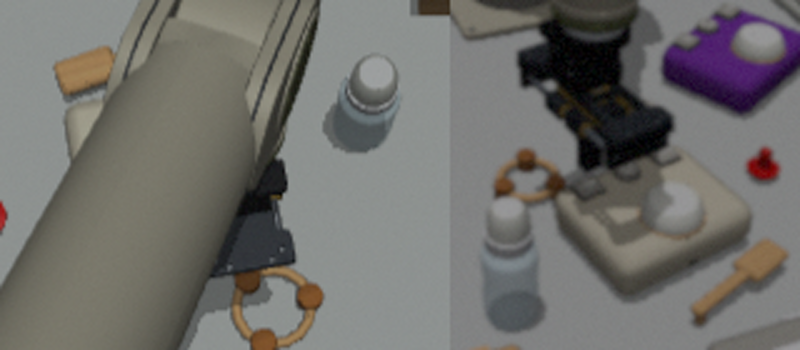

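The fingers now hang over the plus key, at about (588,185) in the scene half. The power and minus keys are up, and the machine and bystanders haven't moved. I'll press plus.

```bash
python3 -m crank '0 0 0.05 0 -1; 0 0 0.05 0 -1; 0 0 0.01 0 -1; 0 0 0.01 0 -1; 0 0 0.01 0 -1; 0 0 0 0 -1; 0 0 0 0 -1'
python3 -m crank '0 0 0.005 0 -1; 0 0 0.005 0 -1; 0 0 0 0 -1; 0 0 0 0 -1'
```

```text
time: 10.2
ee_pos: [0.5537, -0.1038, 0.0651]
eef_rot: [0.639, 0.769, 0.0, -0.0]
ft_force: [-1.0, 0.2, 2.3]
width: 0.0005
grip_force: 1.3
time: 10.6
ee_pos: [0.5538, -0.1039, 0.0631]
eef_rot: [0.639, 0.769, 0.0, 0.0]
ft_force: [-0.8, 1.3, 4.4]
width: 0.0009
grip_force: 2.1
```

```bash
python3 -m crank '0 0 0.005 0 -1; 0 0 0.004 0 -1; 0 0 0 0 -1; 0 0 0 0 -1; 0 0 0 0 -1; 0 0 0 0 -1'
```

```text
time: 11.2
ee_pos: [0.5538, -0.1039, 0.0615]
eef_rot: [0.639, 0.769, 0.0, 0.0]
ft_force: [-2.7, 1.9, 9.3]
width: 0.0006
grip_force: 4.2
```

The plus key bottomed at 9 N. I'll withdraw upward, then back toward the start so the cameras can see.

```bash
python3 -m crank '0 0 -0.02 0 -1; 0 0 -0.05 0 -1; 0 0 -0.15 0 -1; 0 0 -0.15 0 -1; 0 0 -0.15 0 -1; 0 0 -0.15 0 -1; 0 0 -0.15 0 -1; 0 0 0 0 -1'
python3 -m crank '0.15 -0.04 0 0 -1; 0.15 -0.04 0 0 -1; 0.15 -0.04 0 0 -1; 0.15 -0.04 0 0 -1; 0.15 -0.04 0 0 -1; 0.15 -0.04 0 0 -1; 0.15 -0.04 0 0 -1; 0.15 -0.04 0 0 -1; 0.15 -0.04 0 0 -1; 0.15 -0.04 0 0 -1'
python3 -m crank '0.15 -0.04 0 0 -1; 0.15 -0.04 0 0 -1; 0.15 -0.04 0 0 -1; 0.15 -0.04 0 0 -1; 0.15 -0.04 0 0 -1; 0.15 -0.04 0 0 -1; 0.15 -0.04 0 0 -1; 0 0 0 0 -1; 0 0 0 0 -1; 0 0 0 0 -1'
python3 - <<'E'
from bench import cams;import cv2
a=cams.camera("top")["img"];cv2.imwrite("pics/end.png",a)
b=cv2.imread("pics/top0.png");d=cv2.absdiff(a,b).max(2)[90:260,130:520];print((d>40).sum())
E
```

```text
time: 12.0
ee_pos: [0.5553, -0.1045, 0.2293]
eef_rot: [0.639, 0.769, 0.002, 0.002]
ft_force: [-0.7, -0.5, -0.4]
width: 0.0004
grip_force: 0.0
time: 13.0
ee_pos: [0.4191, 0.1772, 0.2249]
eef_rot: [0.639, 0.769, -0.0, -0.0]
ft_force: [1.4, -0.2, -0.4]
width: 0.0003
grip_force: 0.0
time: 14.0
ee_pos: [0.3271, 0.3715, 0.2249]
eef_rot: [0.64, 0.769, -0.0, 0.0]
ft_force: [0.8, 0.4, 0.3]
width: 0.0002
grip_force: 0.0
0
```

View pics/end.png

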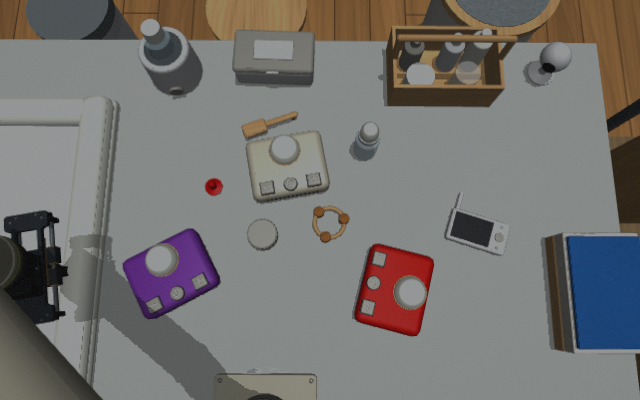

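The top view matches the starting picture: machine at (288,165), keys up, bystanders in place, and the arm clear at the left. I'm handing in.

```bash
python3 -c "
from bench import workorder;print(workorder.close_job())"
```

```text
the job is handed in; nothing more can be done
None
```

I pressed the power key fully down, held it for about 2.8 s and let it up, then pressed plus fully down and let it up; minus was left alone, the final picture showed nothing moved, and the job is handed in (no verdict was returned).

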